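Ring the bell, point at the bottle and show where it goes

ROBOT

A 7-joint arm with a two-finger parallel gripper is mounted at the origin on the work surface. World frame = base frame: x ahead of the robot, y to its left, z up, the work surface at z = 0. Lengths are in mm, angles in rad, forces in N, time in s.
With the tool pointing down it reaches from about 400 to 875 mm from the base axis. Payload 4.4 kg.
Tool frame: the origin (TCP) lies between the finger pads, 19 mm behind the fingertips; this is the grasp point; z points along the fingers, y is the line along which they close (so a half turn about z gives the same grasp; the last joint's range is limited). The gripper opens to 85 mm and grips with 20 to 120 N. Pads are 22 mm wide; open, the fingers measure 114 mm over their backs; the gripper's body (76 mm by 85 mm) begins 54 mm behind the grasp point. The pads swing forward as they close: fully open they stand 13 mm farther back than shut.
Start: joints at [1.05, 0.628, 0.038, 1.517, -0.027, 0.996, -0.02], TCP at [285.561, -583.928, 250.013] pointing down, gripper open.
Joint ranges: [-3.06, 3.06], [-0.37, 2.12], [-1.25, 1.32], [0.18, 2.47], [-1.1, 4.24], [0.23, 1.98], [-2.94, 2.94]. Speed limits (rad/s): [2.57, 2.57, 3.14, 3.14, 3.14, 3.14, 3.14].

INTERFACE

Orientations are given as [roll, pitch, yaw] about the fixed x, y, z axes, in that order (R = Rz(yaw) Ry(pitch) Rx(roll)).
In Python, from cell import status, get_image, ctrl, models gives the robot as it stands.
- The arm moves only by the shell command python3 -m handwheel 'ROWS' [OPENING]. ROWS is JSON, a list of rows, each an object with "delta_pos": the shift along the world's x, y, z in cm, a list of three; "yaw": the turn about the world's z in rad. A call has 1 to 10 rows; each row shifts and turns the commanded pose from where the row before left it; what a row does not reach is not made up. A row lasts 1/12 s, in which the tool goes at most 41.7 mm and 7.16 degrees, less where a joint would pass 70% of its speed; a pose out of reach is approached as far as the arm can. A call is refused whole if a number of a shift passes 4.17 or a number of a turn 0.125, either way. A call with a gripper value outside its range is refused whole. OPENING is the opening, from -1 (shut) to 1 (fully open), set as the call begins (- or left out, the last holds). The fingers move at their own pace and stop on an object; the grip force is fixed at half the most. Time passes only in rows, so rows that do not move let the fingers close. It gives the time, the measured TCP pose, the force, the opening and the grip force at its end, in the units of the state.
- status.read_state(): the state, without advancing time (a new reading comes with each control period).
- get_image(name): name is "scene" or "top"; returns a dict with "color" (384x512x3 uint8, red, green, blue), "z_map" (384x512 float32, mm along the optical axis (not along the pixel's ray), 0 where there is no reading), "fx", "fy", "cx", "cy" (pixels), "position" and "rotation" of the camera in the world. Camera axes: x right, y up, looking along -z (the intrinsics and any distortion apply to the point x, -y, -z); pixel columns grow to the right and rows downward; lengths in mm; the calibration is good to about 2 mm. A picture is of the moment at which its call begins.
- ctrl.finish_job(): hands the job in; it is judged then, once.
Trained networks look in a picture, given as the dict that the camera call returned (one of the last four; its "shot" number tells which), for a name from the list of things; names that differ only in an ending like _2 or _b are one class to them, and where a whole thing is asked for, a point or a joint stands for the part that bears it (a point fixed in the world has none). Each returns a list of dicts, best first, with "score" (0 to 1); they miss things now and then, are a little off and sometimes report something else, mostly with a low value. They report only what shows in the picture. A call takes as long as a camera call. They do not tell look-alikes from the thing itself.
- models.boxes_of(picture, name): "rect" ([left, top, right, bottom] in pixels, round what is visible of it).
The state is a dict: "clock": time; "qpos": joint angles; "qd": joint speeds; "tau": joint torques, N m; "eef_pos": TCP position; "tool_rot": TCP orientation; "force": force on the tool from outside, world axes, zero at the start; "torque": the same for the moment, N m; "width": finger opening in mm; "gripper_force": force on a finger pad.
Only numpy, scipy, OpenCV 4.12 (cv2) and the standard library are available. Lean on these libraries where they do the work, as an engineer would, in place of code of your own. Each camera call takes 0.05 s, during which the arm holds its last target. There are 200 camera calls.

TASK

Show the stockroom helper where a bottle belongs: press the red call bell right down and let it go, then point down at the cap of the blue-capped bottle from about two centimetres straight above it for two seconds. Next point down in the same way at the empty bay of the wooden crate, fingertips about two centimetres above the middle of its mouth at rim level, for two seconds, and finish still pointing there. Only point: pick nothing up, do not touch the bottles, the crate, the tins, the mug or the screwdriver, and on the way keep the fingertips well above the other bottles and the tins (some 5 cm or more).

Things in the scene. Friction and masses are not known exactly. Their poses are not given: they have to be found in the camera images.
- bell (a joint): travel of the red round push button of the call bell, in m: 0 up, 0.006 fully down; it springs back when let go. Fully down takes 5 N; it rings from 0.004 on
- bell_top (a point): centre of the top face of the bell's red button (36 mm across), which is pressed straight down. It sits in a low black housing on the middle of a fixed grey call box, 110 x 90 x 50 mm high, on the robot's left; the button is the highest part
- bottle_yellow: loose white bottle, 56 mm across and 130 mm tall, with a yellow cap and a yellow label, standing upright, 0.2 kg; origin at the centre of its underside, z up; to be left alone
- bottle_yellow_cap (a point): centre of the top of the yellow cap, 130 mm above the table
- bottle_red: loose white bottle, 56 mm across and 130 mm tall, with a red cap and a red label, standing upright, 0.2 kg; origin at the centre of its underside, z up; to be left alone
- bottle_red_cap (a point): centre of the top of the red cap, 130 mm above the table
- bottle_blue: loose white bottle, 56 mm across and 130 mm tall, with a blue cap and a blue label, standing upright, 0.2 kg; origin at the centre of its underside, z up; this is the one to point at
- bottle_blue_cap (a point): centre of the top of the blue cap, 130 mm above the table
- bottle_green: loose white bottle, 56 mm across and 130 mm tall, with a green cap and a green label, standing upright, 0.2 kg; origin at the centre of its underside, z up; to be left alone
- bottle_green_cap (a point): centre of the top of the green cap, 130 mm above the table
- crate: fixed square pale wooden crate, 175 x 175 mm and 65 mm high, open at the top, walls and cross divider 5 mm thick, making 2 x 2 bays of 80 mm, floor 5 mm; three bays hold a tin each and one is empty; origin at the centre of its underside, x and y along its sides
- free_bay_mouth (a point): the middle of the mouth of the crate's empty bay, level with the crate's rim, 65 mm above the table. The floor of this bay is covered by a yellow pad, 66 mm square, which can be seen from above
- tin0: loose blue tin with a bare steel lid, 58 mm across and 55 mm tall, in one of the crate's bays, its top 5 mm below the rim; origin at the centre of its underside; to be left alone
- tin0_top (a point): centre of that tin's lid, 60 mm above the table
- tin1: loose blue tin with a bare steel lid, 58 mm across and 55 mm tall, in one of the crate's bays, its top 5 mm below the rim; origin at the centre of its underside; to be left alone
- tin1_top (a point): centre of that tin's lid, 60 mm above the table
- tin2: loose blue tin with a bare steel lid, 58 mm across and 55 mm tall, in one of the crate's bays, its top 5 mm below the rim; origin at the centre of its underside; to be left alone
- tin2_top (a point): centre of that tin's lid, 60 mm above the table
- mug: loose blue mug, 80 mm across, 90 mm tall, at the far side of the table; origin under its centre; a bystander
- screwdriver: loose screwdriver lying at the far side of the table, origin at its underside; a bystander
Not all that is in view belongs to the job. Leave any orange or pink look-alike of the bottle_blue alone.

How it is judged (in metres and radians):
On the way, in this order (a step that is already met when the one before it is completed fails the run):
1. the bell's button is pressed at least 4 mm down (value of joint bell above 0.004 m), for 0.02 s.
2. the bell is let go again (value of joint bell below 0.0015 m), for 0.1 s.
3. the tool points down at the blue cap for 1.5 s: tool point within 25 mm sideways of it and 21 to 60 mm above it (fingertips 2 to 41 mm) (horizontal distance between the grasp point and bottle_blue_cap below 0.025 m and z of the grasp point in the frame of bottle_blue_cap between 0.021 and 0.06 m and angle between the grasp point's own z axis and vertical above 2.5 rad), for 1.5 s.
4. the tool points down at the mouth of the empty bay for 1.5 s, within the same limits (horizontal distance between the grasp point and free_bay_mouth below 0.025 m and z of the grasp point in the frame of free_bay_mouth between 0.021 and 0.06 m and angle between the grasp point's own z axis and vertical above 2.5 rad), for 1.5 s.
At the end, for the whole second after the job is handed in: The tool still points down (within 36 degrees) at the empty bay, tool point within 25 mm sideways of the middle of its mouth and 21 to 60 mm above the rim; the bell is up; all bottles, tins, mug and screwdriver rest within 10 mm of their starts, bottles upright (all of step 4 and value of joint bell below 0.0015 m and distance of each of bottle_yellow, bottle_red, bottle_blue, bottle_green, tin0, tin1, tin2, mug, screwdriver from where it was at the start of the episode below 0.01 m and linear speed of each of bottle_yellow, bottle_red, bottle_blue, bottle_green, tin0, tin1, tin2, mug, screwdriver below 0.02 m/s and angle between each of bottle_yellow, bottle_red, bottle_blue, bottle_green's own z axis and vertical below 0.1 rad); the robot touches nothing.
It fails at once if a bottle, a tin, the mug or the screwdriver is moved by more than 10 mm, knocked over or lifted (distance of any of bottle_yellow, bottle_red, bottle_blue, bottle_green, tin0, tin1, tin2, mug, screwdriver from where it was at the start of the episode above 0.01 m or angle between any of bottle_yellow, bottle_red, bottle_blue, bottle_green's own z axis and vertical above 0.3 rad).
It fails at once if the robot touches a bottle, a tin, the crate, the mug or the screwdriver (contact force between any of the arm, the fingers and bottle_yellow above 0.5 N or contact force between any of the arm, the fingers and bottle_red above 0.5 N or contact force between any of the arm, the fingers and bottle_blue above 0.5 N or contact force between any of the arm, the fingers and bottle_green above 0.5 N or contact force between any of the arm, the fingers and tin0 above 0.5 N or contact force between any of the arm, the fingers and tin1 above 0.5 N or contact force between any of the arm, the fingers and tin2 above 0.5 N or contact force between any of the arm, the fingers and mug above 0.5 N or contact force between any of the arm, the fingers and screwdriver above 0.5 N or contact force between any of the arm, the fingers and crate above 0.5 N).
It fails at once if the fingertips come down over another bottle or over a tin: the tool point within 25 mm sideways of its middle and less than 60 mm above its top (fingertips less than about 40 mm above it) ((horizontal distance between the grasp point and bottle_yellow_cap below 0.025 m and z of the grasp point in the frame of bottle_yellow_cap below 0.06 m) or (horizontal distance between the grasp point and bottle_red_cap below 0.025 m and z of the grasp point in the frame of bottle_red_cap below 0.06 m) or (horizontal distance between the grasp point and bottle_green_cap below 0.025 m and z of the grasp point in the frame of bottle_green_cap below 0.06 m) or (horizontal distance between the grasp point and tin0_top below 0.025 m and z of the grasp point in the frame of tin0_top below 0.06 m) or (horizontal distance between the grasp point and tin1_top below 0.025 m and z of the grasp point in the frame of tin1_top below 0.06 m) or (horizontal distance between the grasp point and tin2_top below 0.025 m and z of the grasp point in the frame of tin2_top below 0.06 m)).
It also fails if it takes over 48 s, if anything falls off the work surface, if the arm or the gripper's body presses on something with over 40 N, if the wrist force passes 120 N, or if a joint passes its speed limit or range.

## Working session

There is one attempt and no reset: what is moved stays moved. The work goes in short steps, Python scripts to look and compute and a shell command to move; the robot and the scene stay as the last step left them, time stands still between calls to the robot, and variables do not carry over. Pictures are saved under pics/ and viewed, at most 10 in all, crops included, and the job is handed in when it is done.

```bash
mkdir -p pics; cat > h.py <<'E'
import numpy as np,cv2
from cell import status,get_image,ctrl,models
def world(p,u,v,z=None):
    R=np.array(p["rotation"],float); R=R if R.shape==(3,3) else None
    ray=R@np.array([(u-p["cx"])/p["fx"],-(v-p["cy"])/p["fy"],-1.])
    o=np.array(p["position"],float)
    if z is None: return o+ray*p["z_map"][int(round(v)),int(round(u))]
    return o+ray*((z-o[2])/ray[2])
E
python3 - <<'E'
from h import *
for n in ("top","scene"):
    p=get_image(n); cv2.imwrite(f"pics/{n}0.png",p["color"][:,:,::-1])
    print(n,[ (k,p[k]) for k in p if k not in("color","z_map")])
    for t in ("bell_top","bottle_blue","bottle_red","bottle_yellow","bottle_green","crate","tin0","mug","screwdriver"):
        print(t,[([round(x) for x in b["rect"]],round(b["score"],2)) for b in models.boxes_of(p,t)][:5])
print(status.read_state())
E
```

```text
top [('fx', 447.0283964794499), ('fy', 447.0283964794499), ('cx', 254.47951489978604), ('cy', 187.32884976756029), ('position', array([ 389.1500318 ,   37.68930666, 1410.0375194 ])), ('rotation', array([ 0.17475068, -0.00460252, -1.57996733])), ('shot', 1)]
bell_top [([119, 233, 134, 248], 0.46)]
bottle_blue [([143, 143, 166, 163], 0.88), ([143, 177, 170, 198], 0.61), ([274, 189, 293, 211], 0.58), ([181, 172, 204, 191], 0.57)]
bottle_red [([226, 227, 241, 248], 0.72), ([351, 228, 372, 248], 0.69)]
bottle_yellow [([184, 221, 201, 241], 0.69)]
bottle_green [([231, 191, 253, 210], 0.77)]
crate [([310, 194, 380, 258], 0.57), ([352, 229, 371, 250], 0.53)]
tin0 [([352, 200, 368, 221], 0.89), ([320, 204, 340, 224], 0.77), ([352, 228, 370, 246], 0.62)]
mug [([237, 129, 271, 160], 0.85)]
screwdriver [([175, 124, 196, 181], 0.84)]
scene [('fx', 358.43158546659816), ('fy', 358.43158546659816), ('cx', 256.1657285248631), ('cy', 190.66855879750727), ('position', array([1060.77476944,  780.87990143,  779.17661838])), ('rotation', array([ 0.90656879, -0.00320267,  2.61073609])), ('shot', 2)]
bell_t
[... 579 characters left out ...]
36, 244], 0.45)]
{'clock': 1.0, 'qpos': array([ 1.05023048,  0.62840753,  0.03851554,  1.51739862, -0.02697467,
        0.99631208, -0.02001072]), 'qd': array([-0.00056937, -0.00047762,  0.00054437, -0.000865  ,  0.00137851,
       -0.00047098, -0.00203359]), 'tau': array([-1.00778208e-03, -5.63291430e+01,  1.22552153e+00, -1.93786848e+01,
        1.10879054e-02,  1.55113328e-03, -3.37558708e-05]), 'eef_pos': array([ 285.52746329, -583.94089906,  250.00927357]), 'tool_rot': array([-3.14158566e+00, -5.47167701e-06,  4.54731337e-01]), 'force': array([-0.57957956, -0.21718708, -0.57806444]), 'torque': array([0.02098259, 0.03071605, 0.00921819]), 'gripper_force': 0.0, 'width': 85.40052967677191}
```

View pics/top0.png

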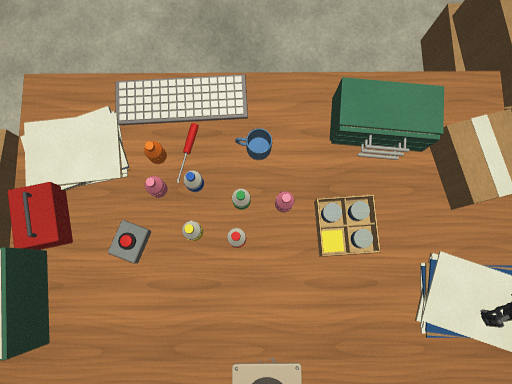

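View pics/scene0.png

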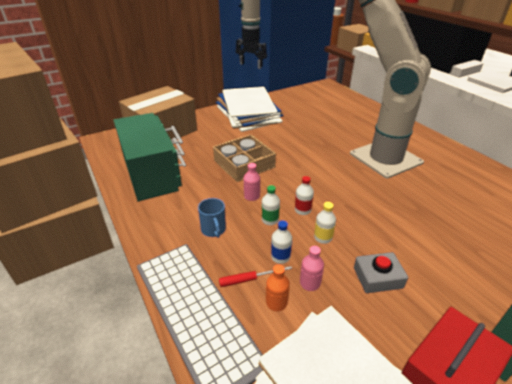

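The top view shows the bell button at about (127,241), the blue cap at (193,178), and the empty bay's yellow pad at (333,241). The other bottles are yellow (190,229), red (236,237) and green (241,198), and the look-alikes are orange at (153,148) and pink at (155,185) and (285,200). The scene view agrees: the true blue bottle is at about (282,242).

```bash
sed -i 's/^    R=np.*/    R=Rotation.from_euler("xyz",p["rotation"]).as_matrix()/; 1a from scipy.spatial.transform import Rotation' h.py
python3 - <<'E'
from h import *
p=get_image("top"); q=get_image("scene")
def blob(p,c,lo,hi,r=14):
    h=cv2.cvtColor(p["color"],cv2.COLOR_RGB2HSV); m=cv2.inRange(h,lo,hi)
    k=np.zeros_like(m); cv2.circle(k,c,r,255,-1); m&=k
    n,_,st,ce=cv2.connectedComponentsWithStats(m)
    i=1+np.argmax(st[1:,4]); return ce[i],st[i]
B=((100,120,60),(130,255,255));Rd=((0,150,120),(8,255,255));Y=((22,120,120),(35,255,255));G=((40,100,50),(85,255,255))
for n,pp,c,rng,z,r in (("bell",p,(127,241),Rd,None,12),("blue",p,(193,178),B,130,12),("yel",p,(190,229),Y,130,12),("red",p,(236,237),Rd,130,12),("green",p,(241,198),G,130,12),("pad",p,(333,241),Y,7,20),
  ("bell",q,(383,263),Rd,60,14),("blue",q,(282,226),B,125,8),("red",q,(306,181),Rd,125,8)):
    ce,st=blob(pp,c,*rng,r=r); w=world(pp,*ce); print(n,ce.round(1),st[:4],w.round(1), world(pp,*ce,z if z else w[2]).round(1))
for c in ((332,212),(359,211),(362,239),(285,197),(155,183)): print(c,world(p,*c).round(1))
E
```

```text
bell [125.4 240.4] [120 235  12  12] [468.4 415.2  69.4] [468.4 415.2  69.4]
blue [189.8 176. ] [186 172   9   9] [650.5 218.2 129.4] [650.3 218.1 130. ]
yel [188.5 228.3] [184 224  10  10] [497.4 219.1 132. ] [497.6 219.4 130. ]
red [235.3 235.8] [231 232   9   9] [475.   85.8 131.9] [475.1  85.8 130. ]
green [240.2 194.8] [236 191   9   9] [593.8  71.5 127.9] [593.4  71.4 130. ]
pad [332.4 240.8] [322 229  22  24] [ 465.  -212.5    8.9] [ 465.1 -212.9    7. ]
bell [382.8 261.4] [376 256  15  12] [468.  418.   69.5] [460.1 413.2  60. ]
blue [282.4 225. ] [279 221   8   9] [654.8 228.5 131.7] [650.6 222.8 125. ]
red [305.9 179.1] [302 176   9   8] [477.1  92.4 128.8] [473.7  88.3 125. ]
(332, 212) [ 549.1 -205.3   62.1]
(359, 211) [ 551.9 -288.5   57.8]
(362, 239) [ 467.  -293.3   57.9]
(285, 197) [585.9 -58.5 129.7]
(155, 183) [634.  323.3 110.5]
```

```bash
python3 -m handwheel '[{"delta_pos":[1.5,2.8,0.5],"yaw":0},{"delta_pos":[1.9,3.5,0.5],"yaw":0},{"delta_pos":[1.9,3.5,0.5],"yaw":0},{"delta_pos":[1.9,3.5,0.5],"yaw":0},{"delta_pos":[1.9,3.5,0.5],"yaw":0},{"delta_pos":[1.9,3.5,0.5],"yaw":0},{"delta_pos":[1.9,3.5,0],"yaw":0},{"delta_pos":[1.9,3.5,0],"yaw":0},{"delta_pos":[1.9,3.5,0],"yaw":0},{"delta_pos":[1.9,3.5,0],"yaw":0}]' -1
```

```text
clock: 1.93
eef_pos: [472.3, -239.2, 280.4]
tool_rot: [3.141, -0.001, 0.455]
force: [0.5, -0.2, -1.2]
width: 0.1
gripper_force: 0.0
```

```bash
python3 -m handwheel '[{"delta_pos":[1.9,3.5,0],"yaw":0},{"delta_pos":[1.9,3.5,0],"yaw":0},{"delta_pos":[1.9,3.5,0],"yaw":0},{"delta_pos":[1,3.7,0],"yaw":0},{"delta_pos":[0,3.7,0],"yaw":0},{"delta_pos":[-0.5,3.7,0],"yaw":0},{"delta_pos":[-0.5,3.7,0],"yaw":0},{"delta_pos":[-0.5,3.7,0],"yaw":0},{"delta_pos":[-0.5,3.7,0],"yaw":0},{"delta_pos":[-0.5,3.7,0],"yaw":0}]'
python3 -m handwheel '[{"delta_pos":[-0.5,3.7,0],"yaw":0},{"delta_pos":[-0.5,3.7,0],"yaw":0},{"delta_pos":[-0.5,3.7,0],"yaw":0},{"delta_pos":[-0.5,3.7,0],"yaw":0},{"delta_pos":[-0.5,3.7,0],"yaw":0},{"delta_pos":[-0.5,3.7,0],"yaw":0},{"delta_pos":[-0.5,3.7,0],"yaw":0},{"delta_pos":[-0.5,2,0],"yaw":0},{"delta_pos":[0,0,0],"yaw":0},{"delta_pos":[0,0,0],"yaw":0}]'
```

```text
clock: 2.77
eef_pos: [513.2, 124.8, 280.3]
tool_rot: [3.141, -0.001, 0.455]
force: [0.8, 0.6, 0.7]
width: -0.1
gripper_force: 0.0
clock: 3.6
eef_pos: [472.6, 403.4, 279.6]
tool_rot: [-3.141, 0.001, 0.458]
force: [0.1, -0.0, 0.1]
width: -0.2
gripper_force: 0.0
```

```bash
python3 -m handwheel '[{"delta_pos":[-0.5,1.2,-1.5],"yaw":0},{"delta_pos":[0,0,-2.5],"yaw":0},{"delta_pos":[0,0,-2.5],"yaw":0},{"delta_pos":[0,0,-2.5],"yaw":0},{"delta_pos":[0,0,-2.5],"yaw":0},{"delta_pos":[0,0,-2.5],"yaw":0},{"delta_pos":[0,0,-2.0],"yaw":0},{"delta_pos":[0,0,-1.0],"yaw":0},{"delta_pos":[0,0,0],"yaw":0},{"delta_pos":[0,0,0],"yaw":0}]'
python3 - <<'E'
from h import *
p=get_image("scene"); cv2.imwrite("pics/s1.png",cv2.resize(p["color"][150:320,290:450,::-1],None,fx=3,fy=3))
E
```

```text
clock: 4.43
eef_pos: [469.4, 413.2, 110.4]
tool_rot: [3.141, -0.0, 0.453]
force: [0.2, -0.5, 0.9]
width: -0.0
gripper_force: 0.0
```

View pics/s1.png

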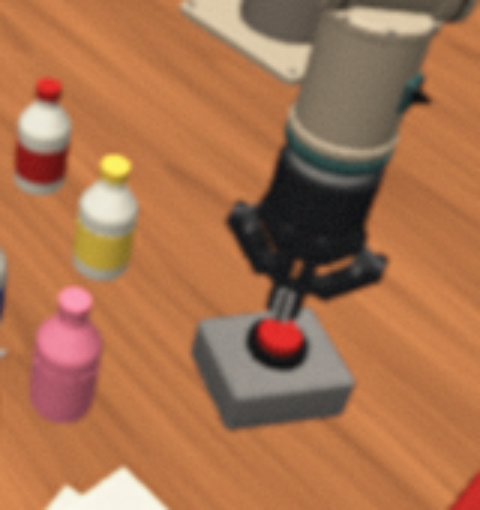

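The crop shows the shut fingertips just above the red button at about crop (282,335), roughly centred. Next I press in small steps.

```bash
python3 -m handwheel '[{"delta_pos":[0,0,-1.0],"yaw":0},{"delta_pos":[0,0,-0.7],"yaw":0},{"delta_pos":[0,0,-0.4],"yaw":0},{"delta_pos":[0,0,-0.3],"yaw":0},{"delta_pos":[0,0,-0.2],"yaw":0},{"delta_pos":[0,0,0],"yaw":0},{"delta_pos":[0,0,0],"yaw":0}]'
```

```text
clock: 5.07
eef_pos: [468.7, 414.1, 84.8]
tool_rot: [3.141, -0.0, 0.455]
force: [-0.6, -1.5, 5.6]
width: -0.2
gripper_force: 3.2
```

```bash
python3 -m handwheel '[{"delta_pos":[0,0,-0.2],"yaw":0},{"delta_pos":[0,0,0],"yaw":0},{"delta_pos":[0,0,0],"yaw":0}]'
```

```text
clock: 5.32
eef_pos: [468.7, 414.2, 84.6]
tool_rot: [3.142, -0.001, 0.455]
force: [-3.6, -3.2, 18.8]
width: -0.1
gripper_force: 9.3
```

The force of 18.8 N with no further travel shows the button is bottomed. Now I release it and lift.

```bash
python3 -m handwheel '[{"delta_pos":[0,0,1],"yaw":0},{"delta_pos":[0,0,2],"yaw":0},{"delta_pos":[0,0,2.5],"yaw":0},{"delta_pos":[0,0,2.5],"yaw":0},{"delta_pos":[0,0,2.5],"yaw":0},{"delta_pos":[0,0,2.5],"yaw":0},{"delta_pos":[0,0,2.5],"yaw":0},{"delta_pos":[0,0,2],"yaw":0},{"delta_pos":[0,0,1],"yaw":0},{"delta_pos":[0,0,0],"yaw":0}]'
python3 -m handwheel '[{"delta_pos":[1,-1,0],"yaw":0},{"delta_pos":[2,-2.2,0],"yaw":0},{"delta_pos":[2.5,-2.7,0],"yaw":0},{"delta_pos":[2.5,-2.7,0],"yaw":0},{"delta_pos":[2.5,-2.7,0],"yaw":0},{"delta_pos":[2.5,-2.7,0],"yaw":0},{"delta_pos":[2.5,-2.7,0],"yaw":0},{"delta_pos":[2,-2,0],"yaw":0},{"delta_pos":[1,-0.8,0],"yaw":0},{"delta_pos":[0,0,0],"yaw":0}]'
python3 - <<'E'
from h import *
p=get_image("scene"); cv2.imwrite("pics/s2.png",cv2.resize(p["color"][80:320,210:450,::-1],None,fx=2.4,fy=2.4)); print(status.read_state()["eef_pos"])
E
```

```text
clock: 6.15
eef_pos: [469.4, 415.0, 269.4]
tool_rot: [-3.14, -0.004, 0.455]
force: [0.8, -0.4, 0.7]
width: -0.1
gripper_force: 0.0
clock: 6.98
eef_pos: [655.7, 213.4, 264.4]
tool_rot: [3.139, 0.003, 0.448]
force: [0.4, 0.5, -0.3]
width: -0.4
gripper_force: 0.0
[653.77694172 216.80900511 264.77822559]
```

View pics/s2.png

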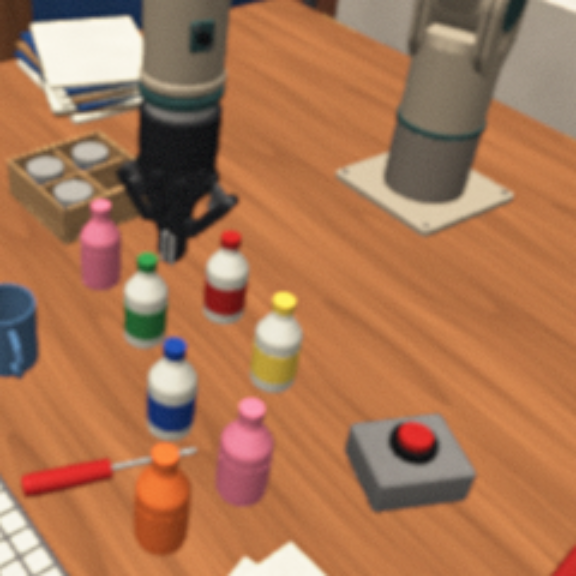

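The button is up again, and the fingertips at crop (170,258) are straight above the blue cap at (175,347). Next I descend 95 mm, slowing at the end.

```bash
python3 -m handwheel '[{"delta_pos":[-0.2,0.2,-1],"yaw":0},{"delta_pos":[0,0,-1.5],"yaw":0},{"delta_pos":[0,0,-1.5],"yaw":0},{"delta_pos":[0,0,-1.5],"yaw":0},{"delta_pos":[0,0,-1.5],"yaw":0},{"delta_pos":[0,0,-1],"yaw":0},{"delta_pos":[0,0,-0.8],"yaw":0},{"delta_pos":[0,0,-0.5],"yaw":0},{"delta_pos":[0,0,0],"yaw":0},{"delta_pos":[0,0,0],"yaw":0}]'
python3 - <<'E'
from h import *
p=get_image("scene"); cv2.imwrite("pics/s3.png",cv2.resize(p["color"][120:280,220:380,::-1],None,fx=3,fy=3)); print(status.read_state()["eef_pos"])
E
```

```text
clock: 7.87
eef_pos: [651.5, 221.5, 174.2]
tool_rot: [-3.141, -0.0, 0.455]
force: [-0.4, 0.2, 0.4]
width: -0.0
gripper_force: 0.0
[651.89856235 221.42765647 174.66536885]
```

View pics/s3.png

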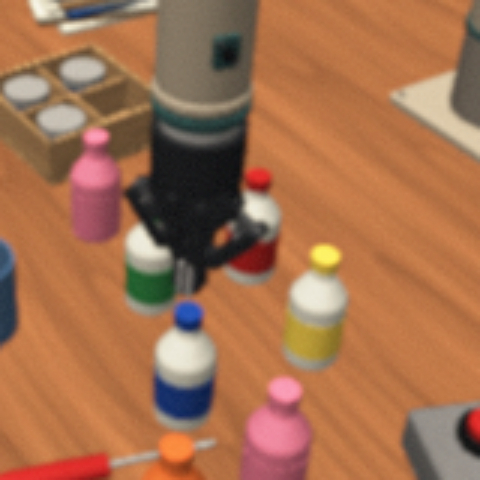

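The fingertips at crop (187,288) are just above the blue cap at (188,315). I lower 4 mm and hold for over two seconds.

```bash
python3 -m handwheel '[{"delta_pos":[0,-0.1,-0.4],"yaw":0},{"delta_pos":[0,0,0],"yaw":0},{"delta_pos":[0,0,0],"yaw":0},{"delta_pos":[0,0,0],"yaw":0},{"delta_pos":[0,0,0],"yaw":0},{"delta_pos":[0,0,0],"yaw":0},{"delta_pos":[0,0,0],"yaw":0},{"delta_pos":[0,0,0],"yaw":0},{"delta_pos":[0,0,0],"yaw":0},{"delta_pos":[0,0,0],"yaw":0}]'
python3 -m handwheel '[{"delta_pos":[0,0,0],"yaw":0},{"delta_pos":[0,0,0],"yaw":0},{"delta_pos":[0,0,0],"yaw":0},{"delta_pos":[0,0,0],"yaw":0},{"delta_pos":[0,0,0],"yaw":0},{"delta_pos":[0,0,0],"yaw":0},{"delta_pos":[0,0,0],"yaw":0},{"delta_pos":[0,0,0],"yaw":0},{"delta_pos":[0,0,0],"yaw":0},{"delta_pos":[0,0,0],"yaw":0}]'
python3 -m handwheel '[{"delta_pos":[0,0,0],"yaw":0},{"delta_pos":[0,0,0],"yaw":0},{"delta_pos":[0,0,0],"yaw":0},{"delta_pos":[0,0,0],"yaw":0},{"delta_pos":[0,0,0],"yaw":0},{"delta_pos":[0,0,0],"yaw":0},{"delta_pos":[0,0,0],"yaw":0},{"delta_pos":[0,0,0],"yaw":0}]'
```

```text
clock: 8.75
eef_pos: [651.5, 220.1, 170.0]
tool_rot: [3.142, 0.0, 0.455]
force: [0.6, -0.5, -0.1]
width: 0.1
gripper_force: 0.0
clock: 9.58
eef_pos: [651.6, 220.0, 170.0]
tool_rot: [3.142, -0.0, 0.455]
force: [-0.3, -0.2, 0.3]
width: 0.6
gripper_force: 0.0
clock: 10.25
eef_pos: [651.6, 220.1, 170.0]
tool_rot: [3.142, -0.0, 0.455]
force: [0.3, 0.0, 0.5]
width: 0.2
gripper_force: 0.0
```

```bash
python3 -m handwheel '[{"delta_pos":[0,0,1],"yaw":0},{"delta_pos":[0,0,2],"yaw":0},{"delta_pos":[0,0,2.5],"yaw":0},{"delta_pos":[0,0,2.5],"yaw":0},{"delta_pos":[0,0,2],"yaw":0},{"delta_pos":[0,0,1],"yaw":0},{"delta_pos":[-0.6,-1.4,0],"yaw":0},{"delta_pos":[-1.2,-2.8,0],"yaw":0},{"delta_pos":[-1.4,-3.2,0],"yaw":0},{"delta_pos":[-1.4,-3.2,0],"yaw":0}]'
python3 -m handwheel '[{"delta_pos":[-1.4,-3.2,0],"yaw":0},{"delta_pos":[-1.4,-3.2,0],"yaw":0},{"delta_pos":[-1.4,-3.2,0],"yaw":0},{"delta_pos":[-1.4,-3.2,0],"yaw":0},{"delta_pos":[-1.4,-3.2,0],"yaw":0},{"delta_pos":[-1.4,-3.2,0],"yaw":0},{"delta_pos":[-1.4,-3.2,0],"yaw":0},{"delta_pos":[-1.4,-3.2,0],"yaw":0},{"delta_pos":[-1.4,-3.2,0],"yaw":0},{"delta_pos":[-1.2,-2.8,0],"yaw":0}]'
python3 -m handwheel '[{"delta_pos":[-0.3,-1.0,0],"yaw":0},{"delta_pos":[0,0,0],"yaw":0},{"delta_pos":[0,0,0],"yaw":0}]'
```

```text
clock: 11.08
eef_pos: [604.6, 113.4, 279.8]
tool_rot: [-3.142, 0.0, 0.456]
force: [0.4, -0.7, 0.4]
width: 0.3
gripper_force: 0.0
clock: 11.92
eef_pos: [466.0, -204.1, 280.1]
tool_rot: [3.141, 0.001, 0.454]
force: [-0.3, 0.4, -0.4]
width: 0.1
gripper_force: 0.0
clock: 12.17
eef_pos: [464.8, -211.3, 280.0]
tool_rot: [-3.141, -0.001, 0.454]
force: [0.8, 1.1, 0.1]
width: -0.1
gripper_force: 0.0
```

```bash
python3 -m handwheel '[{"delta_pos":[0,0,-1],"yaw":0},{"delta_pos":[0,0,-2],"yaw":0},{"delta_pos":[0,0,-2.5],"yaw":0},{"delta_pos":[0,0,-2.5],"yaw":0},{"delta_pos":[0,0,-2.5],"yaw":0},{"delta_pos":[0,0,-2.5],"yaw":0},{"delta_pos":[0,0,-2],"yaw":0},{"delta_pos":[0,0,-1],"yaw":0},{"delta_pos":[0,0,-0.5],"yaw":0},{"delta_pos":[0,0,0],"yaw":0}]'
python3 - <<'E'
from h import *
p=get_image("scene"); cv2.imwrite("pics/s4.png",cv2.resize(p["color"][80:240,180:340,::-1],None,fx=3,fy=3)); print(status.read_state()["eef_pos"])
E
```

```text
clock: 13.0
eef_pos: [465.0, -210.5, 114.4]
tool_rot: [-3.14, 0.0, 0.457]
force: [0.4, -0.1, -0.2]
width: 0.0
gripper_force: 0.0
[ 465.3010003  -211.03884111  115.25226926]
```

View pics/s4.png

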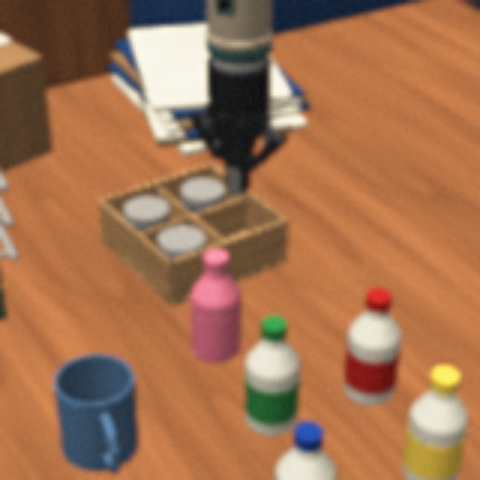

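The fingertips at crop (237,190) are above the empty bay's mouth at about (240,213), and everything stands as before. I lower 10 mm and hold.

```bash
python3 -m handwheel '[{"delta_pos":[0,0,-0.6],"yaw":0},{"delta_pos":[0,0,-0.4],"yaw":0},{"delta_pos":[0,0,0],"yaw":0},{"delta_pos":[0,0,0],"yaw":0},{"delta_pos":[0,0,0],"yaw":0},{"delta_pos":[0,0,0],"yaw":0},{"delta_pos":[0,0,0],"yaw":0},{"delta_pos":[0,0,0],"yaw":0},{"delta_pos":[0,0,0],"yaw":0},{"delta_pos":[0,0,0],"yaw":0}]'
python3 -m handwheel '[{"delta_pos":[0,0,0],"yaw":0},{"delta_pos":[0,0,0],"yaw":0},{"delta_pos":[0,0,0],"yaw":0},{"delta_pos":[0,0,0],"yaw":0},{"delta_pos":[0,0,0],"yaw":0},{"delta_pos":[0,0,0],"yaw":0},{"delta_pos":[0,0,0],"yaw":0},{"delta_pos":[0,0,0],"yaw":0},{"delta_pos":[0,0,0],"yaw":0},{"delta_pos":[0,0,0],"yaw":0}]'
python3 -m handwheel '[{"delta_pos":[0,0,0],"yaw":0},{"delta_pos":[0,0,0],"yaw":0},{"delta_pos":[0,0,0],"yaw":0},{"delta_pos":[0,0,0],"yaw":0},{"delta_pos":[0,0,0],"yaw":0},{"delta_pos":[0,0,0],"yaw":0},{"delta_pos":[0,0,0],"yaw":0},{"delta_pos":[0,0,0],"yaw":0},{"delta_pos":[0,0,0],"yaw":0},{"delta_pos":[0,0,0],"yaw":0}]'
python3 -c "
from cell import ctrl
print(ctrl.finish_job())"
```

```text
clock: 13.88
eef_pos: [464.6, -212.0, 105.1]
tool_rot: [3.142, -0.0, 0.455]
force: [-1.1, 0.5, 0.6]
width: -0.0
gripper_force: 0.0
clock: 14.72
eef_pos: [464.6, -211.9, 105.0]
tool_rot: [3.142, -0.0, 0.455]
force: [-0.2, -0.1, -0.0]
width: 0.2
gripper_force: 0.0
clock: 15.55
eef_pos: [464.6, -212.0, 105.0]
tool_rot: [3.142, -0.0, 0.455]
force: [-0.5, -0.1, 0.7]
width: -0.3
gripper_force: 0.0
the job is handed in; nothing more can be done
None
```

I pressed the bell right down and released it, pointed at the blue cap and then at the empty bay for over two seconds each, and handed the job in at about 15.5 s still pointing at the bay; I saw no contact with anything but the bell, and no verdict was returned.

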